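Fit the carrier plate on the shaker and load its racks

TASK

Fit the metal carrier plate onto the shaker's carriage so that all four studs come up through its corner holes and it lies flat on the carriage, then, with the plate seated, stand the two small six-tube racks in its two bays, one in each. Keep the tube racks upright, set the plate and racks down rather than dropping them from a height, and leave everything else on the bench where it is.

Things in the scene. Friction and masses are not known exactly. Their poses are not given: they have to be found in the camera images.
- shaker: reciprocating shaker, fixed: white housing 230 mm (x) by 210 mm (y), 73 mm high, dials on its -x face. On top an aluminium carriage 112 (x) by 190 mm (y), flat top 96 mm above the bench, slides along the shaker's y only, stiffly (14 N). It carries four dome-topped studs, 8 mm thick, 10.5 mm tall, at x +-44, y +-62 mm from the carriage's centre. Origin: centre of the underside, z up
- deck (a point): centre of the carriage's top surface when the carriage is at MID-STROKE (96 mm above the bench), axes as the shaker's; fixed to the housing. The carriage was left anywhere within +-11 mm of here along y, and where is not told: look, or lay the plate on the stud tops and slide it along y until its holes drop over the studs
- plate: loose aluminium carrier plate, 112 mm (x) by 184 mm (y), 5 mm thick, 0.29 to 0.43 kg, flat on the bench; the same when turned half round. Four 12 mm through holes at x +-44, y +-62 mm match the studs (2 mm play all round). Seated, its underside lies on the carriage and the studs stand 5.5 mm above its upper face. Origin: centre of its underside, z up
- handle (a point): middle of the plate's bow handle, over the plate's centre; axes as the plate's. A steel bar across the middle, 96 mm long (x), 12 mm thick (y), 14 mm high, from 36 to 50 mm above the plate's underside (this point: 43 mm), on a post at each end (8 mm, at x +-44 mm). Beside it (y beyond +-14 mm) are only the two bays' 8 mm high fences
- bay_1 (a point): middle of the floor of the carrier plate's bay at +y (51 mm from the plate's centre, 5 mm above its underside); axes as the plate's. Bay inside its fence: 52 mm (x) by 68 mm (y): a rack stands in it with its long side along the plate's y (either way round)
- bay_2 (a point): middle of the floor of the carrier plate's bay at -y, otherwise as bay_1
- rack_1: white rack of six stoppered tubes (2 x 3; one rigid piece), 44 mm wide (x), 60 mm long (y); white body 52 mm high, stoppers reach 79 mm. Its long sides are flat walls from 28 to 52 mm height: grip across the 44 mm width. 0.12 to 0.24 kg. Origin: centre of its underside, z up. The two racks are alike and stand on the bench at the start
- rack_2: white rack of six stoppered tubes (2 x 3; one rigid piece), 44 mm wide (x), 60 mm long (y); white body 52 mm high, stoppers reach 79 mm. Its long sides are flat walls from 28 to 52 mm height: grip across the 44 mm width. 0.12 to 0.24 kg. Origin: centre of its underside, z up. The two racks are alike and stand on the bench at the start
- reagent_bottle: Amber bottle 60 mm across, 125 mm high. Bystander: leave it alone. Origin: centre of its underside.
- sample_box: Cardboard sample box with a paler lid, 69 x 69 mm, 52 mm high. Bystander: leave it alone. Origin: centre of its underside.
- beaker: Clear plastic beaker, 60 mm across, 75 mm high. Bystander: leave it alone. Origin: centre of its underside.
- specimen_jar: White jar with yellow cap, 58 mm across, 62 mm high. Bystander: leave it alone. Origin: centre of its underside.
- wash_bottle: White wash bottle, 46 mm across, 181 mm high with its bent spout, which reaches 45 mm to one side; stands between plate and shaker. Bystander: leave it alone. Origin: centre of its underside.
Mind the look-alikes: they are no part of the job. What is shaped like the rack_1 but red is not meant.

How it is judged (in metres and radians):
On the way:
1. the plate lies flat on the carriage, all four studs through its holes, with neither rack on it yet (z of plate in the frame of deck between -0.003 and 0.003 m and angle between plate's own z axis and vertical below 0.03 rad and x of plate in the frame of deck between -0.008 and 0.008 m and y of plate in the frame of deck between -0.016 and 0.016 m and angle between the y axis of plate and the y axis of shaker, either way round below 0.08 rad and horizontal distance between each of rack_1, rack_2 and plate above 0.09 m), for 0.2 s.
At the end, for the whole second after the job is handed in: the plate lies flat on the carriage (underside within 3 mm of the carriage top, tilt under 0.03 rad) over the studs, and one rack stands upright inside each bay (within 8 mm of the bay's middle, its underside within 4 mm of the bay floor), all at rest (z of plate in the frame of deck between -0.003 and 0.003 m and angle between plate's own z axis and vertical below 0.03 rad and x of plate in the frame of deck between -0.008 and 0.008 m and y of plate in the frame of deck between -0.016 and 0.016 m and angle between the y axis of plate and the y axis of shaker, either way round below 0.08 rad and (((horizontal distance between rack_1 and bay_1 below 0.008 m and z of rack_1 in the frame of bay_1 between -0.004 and 0.004 m and angle between the y axis of rack_1 and the y axis of plate, either way round below 0.25 rad) and (horizontal distance between rack_2 and bay_2 below 0.008 m and z of rack_2 in the frame of bay_2 between -0.004 and 0.004 m and angle between the y axis of rack_2 and the y axis of plate, either way round below 0.25 rad)) or ((horizontal distance between rack_1 and bay_2 below 0.008 m and z of rack_1 in the frame of bay_2 between -0.004 and 0.004 m and angle between the y axis of rack_1 and the y axis of plate, either way round below 0.25 rad) and (horizontal distance between rack_2 and bay_1 below 0.008 m and z of rack_2 in the frame of bay_1 between -0.004 and 0.004 m and angle between the y axis of rack_2 and the y axis of plate, either way round below 0.25 rad))) and angle between each of rack_1, rack_2's own z axis and vertical below 0.06 rad and linear speed of each of plate, rack_1, rack_2 below 0.02 m/s); the robot touches nothing.
It fails at once if a tube rack is tipped by more than about 35 degrees (angle between any of rack_1, rack_2's own z axis and vertical above 0.6 rad).
It fails at once if the plate or a rack is dropped or slammed into place (plate coming onto the studs or carriage faster than 0.6 m/s, or a rack into its bay faster than 0.5 m/s) ((horizontal distance between plate and deck below 0.05 m and z of plate in the frame of deck below 0.014 m and linear speed of plate above 0.6 m/s) or (horizontal distance between rack_1 and bay_1 below 0.03 m and z of rack_1 in the frame of bay_1 between -0.01 and 0.02 m and linear speed of rack_1 above 0.5 m/s) or (horizontal distance between rack_1 and bay_2 below 0.03 m and z of rack_1 in the frame of bay_2 between -0.01 and 0.02 m and linear speed of rack_1 above 0.5 m/s) or (horizontal distance between rack_2 and bay_1 below 0.03 m and z of rack_2 in the frame of bay_1 between -0.01 and 0.02 m and linear speed of rack_2 above 0.5 m/s) or (horizontal distance between rack_2 and bay_2 below 0.03 m and z of rack_2 in the frame of bay_2 between -0.01 and 0.02 m and linear speed of rack_2 above 0.5 m/s)).
It fails at once if a bystander is shifted by more than 25 mm or tipped (distance of any of reagent_bottle, sample_box, beaker, specimen_jar, wash_bottle from where it was at the start of the episode above 0.025 m or angle between any of reagent_bottle, sample_box, beaker, specimen_jar, wash_bottle's own z axis and vertical above 0.4 rad).
It also fails if it takes over 70 s, if anything falls off the work surface, if the arm or the gripper's body presses on something with over 40 N, if the wrist force passes 120 N, or if a joint passes its speed limit or range.

ROBOT

A 7-joint arm with a two-finger parallel gripper is mounted at the origin on the work surface. World frame = base frame: x ahead of the robot, y to its left, z up, the work surface at z = 0. Lengths are in m, angles in degrees, forces in N, time in s.
With the tool pointing down it reaches from about 0.35 to 0.775 m from the base axis. Payload 3.1 kg.
Tool frame: the origin (TCP) lies on the centre line of the jaws, within the pads' length; the fingertips stand 17 mm ahead of it and the grasp point (between the pads) lies 2 mm behind it (robot.tip_reach is the distance from the TCP to the fingertips, in m); z points along the fingers, y is the line along which they close (so a half turn about z gives the same grasp; the last joint's range is limited). The gripper opens to 85 mm and grips with 20 to 120 N. Pads are 22 mm wide; open, the fingers measure 114 mm over their backs; the gripper's body (76 mm by 85 mm) begins 54 mm behind the grasp point. The pads swing forward as they close: fully open they stand 13 mm farther back than shut.
Start: joints at [74.674, 17.813, 0.802, 86.603, -0.252, 75.585, -1.558], TCP at [0.123, -0.536, 0.248] pointing down, gripper open.
Joint ranges: [-154.91, 154.91], [-16.99, 109.72], [-72.82, 74.43], [7.12, 147.25], [-82.49, 262.49], [11.32, 116.49], [-174.64, 174.64]. Speed limits (degrees/s): [159.86, 159.86, 180, 180, 180, 180, 180].

INTERFACE

Orientations are given as [roll, pitch, yaw] about the fixed x, y, z axes, in that order (R = Rz(yaw) Ry(pitch) Rx(roll)).
In Python, from station import robot, fingers, vision, workorder, recognise gives the robot as it stands. Calls block until the motion is done:
- robot.move_to(position, orientation): joint-space move of the TCP to a pose.
- robot.line_to(position, orientation=None, velocity=0.15, f_stop=None): straight line of the TCP; orientation=None keeps the orientation; velocity is the mean speed in m/s. With f_stop (N) it stops when the force on the tool has changed by that much, and returns True; else False.
- robot.move_j(angles): joint-space move.
- fingers.gripper_to(opening, force=None): opening from 0.0 (shut) to 1.0 (fully open); force is the grip in N (None keeps the last); returns when the fingers have stopped.
- robot.pause(seconds).
- robot.inverse_kinematics(position, orientation): joint angles nearest the present ones, or None.
- vision.grab_frame(name): name is "scene" or "top" or "wrist"; returns the picture (400x640x3 uint8, red, green, blue); there is no depth.
- vision.calibration(name): a dict with "mtx" (3x3 intrinsics, pixels), "k1" (the pictures are not rectified: a ray, as slopes to the right and down, at radius r is drawn at 1 + k1 r^2 times it, then the intrinsics apply), "extrinsics" (4x4, takes a point from world to camera coordinates); the wrist camera has in their place "T_tool_cam" (4x4, takes a point from camera to tool coordinates, whose origin is the TCP and whose axes are the flange's). Camera axes: x right, y up, looking along -z (the intrinsics and any distortion apply to the point x, -y, -z); pixel columns grow to the right and rows downward; lengths in m; the calibration is good to about 2 mm. A picture is of the moment at which its call begins: read the wrist's pose just before it. calibration takes no time and is no camera call.
A pose or a line that the arm cannot do raises robot.PlanningError and nothing moves.
- workorder.close_job(): hands the job in; it is judged then, once.
Trained networks look in the newest picture that a camera, given by its name, has taken for a name from the list of things; names that differ only in an ending like _2 or _b are one class to them, and where a whole thing is asked for, a point or a joint stands for the part that bears it (a point fixed in the world has none). Each returns a list of dicts, best first, with "p" (0 to 1); they miss things now and then, are a little off and sometimes report something else, mostly with a low value. They report only what shows in the picture. A call takes as long as a camera call. They do not tell look-alikes from the thing itself.
- recognise(label, camera): "rect" ([centre column, centre row, width, height] in pixels, round what is visible of it).
Readings, each from a call of its own:
- robot.current_time_s(): time.
- robot.current_joint_positions(): joint angles.
- robot.current_dq(): joint speeds.
- robot.current_joint_torque(): joint torques, N m.
- robot.current_tool_pos(): TCP position.
- robot.current_eef_rot(): TCP orientation.
- robot.current_contact_force(): force on the tool from outside, world axes, zero at the start.
- robot.current_torque(): the same for the moment, N m.
- robot.current_finger_gap(): opening from 0.0 (shut) to 1.0 (fully open).
- robot.current_gripper_force(): force on a finger pad.
Only numpy, scipy, OpenCV 4.12 (cv2) and the standard library are available. Lean on these libraries where they do the work, as an engineer would, in place of code of your own. Each camera call takes 0.05 s, during which the arm holds its last target. There are 200 camera calls.

## Working session

There is one attempt and no reset: what is moved stays moved. The work goes in short steps, each a Python script; the robot and the scene stay as the last script left them, time stands still between calls to the robot, and variables do not carry over. Pictures are saved under pics/ and viewed, at most 10 in all, crops included, and the job is handed in when it is done.

```bash
mkdir -p pics; cat > h.py <<'E'
import numpy as np, cv2
from station import robot, fingers, vision, workorder, recognise
from scipy.spatial.transform import Rotation as R
def T_wc(name):
    c=vision.calibration(name)
    if name!="wrist": return np.linalg.inv(np.array(c["extrinsics"]))
    T=np.eye(4); T[:3,:3]=R.from_euler('xyz',robot.current_eef_rot(),degrees=True).as_matrix(); T[:3,3]=robot.current_tool_pos()
    return T@np.array(c["T_tool_cam"])
def ray(name,uv,T):
    c=vision.calibration(name); K=np.array(c["mtx"])
    p=cv2.undistortPoints(np.array([[uv]],float),K,np.array([c["k1"],0,0,0,0]))[0,0] if 0 else None
    x=(uv[0]-K[0,2])/K[0,0]; y=(uv[1]-K[1,2])/K[1,1]; u=np.array([x,y])
    d=u.copy()
    for _ in range(20): d=u/(1+c["k1"]*(d@d))
    v=T[:3,:3]@np.array([d[0],-d[1],-1]); return T[:3,3],v
def at_z(name,uv,z,T):
    o,v=ray(name,uv,T); return o+v*(z-o[2])/v[2]
def proj(name,P,T):
    c=vision.calibration(name);K=np.array(c["mtx"]); q=np.linalg.inv(T)@np.append(P,1)
    d=np.array([q[0],-q[1]])/-q[2]; d=d*(1+c["k1"]*(d@d)); return K[:2,:2]@d+K[:2,2]
def tri(obs):
    A=np.zeros((3,3));b=np.zeros(3)
    for o,v in obs:
        v=v/np.linalg.norm(v);M=np.eye(3)-np.outer(v,v);A+=M;b+=M@o
    return np.linalg.solve(A,b)
def save(img,n,crop=None,s=1):
    if crop: img=img[crop[1]:crop[3],crop[0]:crop[2]]
    cv2.imwrite(f"pics/{n}.png",cv2.resize(img,None,fx=s,fy=s,interpolation=cv2.INTER_CUBIC)[:,:,::-1])
E
python3 - <<'E'
from h import *
np.set_printoptions(precision=4,suppress=True)
for n in ("top","scene"):
    im=vision.grab_frame(n); save(im,n+"0",s=1.25); T=T_wc(n); print(n,T[:3,3],vision.calibration(n)["mtx"],vision.calibration(n)["k1"])
    for l in ["shaker","plate","handle","bay_1","rack_1","wash_bottle","reagent_bottle","sample_box","beaker","specimen_jar"]:
        print(l,[(np.round(d["rect"],1).tolist(),round(d["p"],2),at_z(n,d["rect"][:2],0.05,T)[:2].round(3).tolist()) for d in recognise(l,n)])
print(vision.calibration("wrist"),robot.current_eef_rot())
E
```

```text
top [0.4393 0.0328 0.9975] [[412.4178   0.     323.7984]
 [  0.     412.4178 201.4301]
 [  0.       0.       1.    ]] 0.03010836716706773
shaker [([265.5, 175.8, 111.6, 123.7], 0.63, [0.583, 0.154]), ([390.3, 171.6, 80.6, 53.8], 0.46, [0.594, -0.136])]
plate [([391.5, 171.3, 84.3, 55.4], 0.79, [0.595, -0.139])]
handle [([390.3, 173.6, 82.6, 53.2], 0.97, [0.589, -0.136]), ([165.7, 240.1, 34.8, 33.1], 0.71, [0.435, 0.377])]
bay_1 [([390.0, 172.1, 83.3, 57.6], 0.6, [0.593, -0.135])]
rack_1 [([437.9, 268.9, 31.7, 26.6], 0.83, [0.371, -0.241]), ([492.2, 186.3, 43.0, 23.7], 0.71, [0.56, -0.371]), ([469.8, 149.2, 28.8, 30.5], 0.66, [0.648, -0.322])]
wash_bottle [([349.6, 248.1, 23.3, 22.5], 0.71, [0.417, -0.04]), ([263.5, 173.8, 111.7, 122.0], 0.37, [0.588, 0.158])]
reagent_bottle [([226.9, 269.9, 36.1, 25.8], 0.77, [0.368, 0.237]), ([349.7, 246.9, 21.6, 24.5], 0.32, [0.42, -0.041])]
sample_box [([487.3, 238.6, 39.0, 29.3], 0.69, [0.44, -0.356])]
beaker [([159.6, 186.1, 36.9, 24.0], 0.62, [0.558, 0.395])]
specimen_jar [([164.0, 239.1, 35.4, 31.4], 0.89, [0.437, 0.38])]
scene [ 1.0316 -0.542
[... 741 characters left out ...]
], 0.97, [0.367, 0.243]), ([285.8, 195.0, 17.0, 56.8], 0.38, [0.411, -0.021])]
sample_box [([191.9, 283.9, 35.9, 43.4], 0.92, [0.462, -0.372]), ([285.2, 196.8, 17.8, 49.5], 0.54, [0.414, -0.027])]
beaker [([416.9, 154.6, 21.3, 31.3], 0.93, [0.57, 0.378])]
specimen_jar [([383.7, 137.9, 21.2, 22.6], 0.86, [0.45, 0.364])]
{'mtx': array([[341.7713,   0.    , 321.4963],
       [  0.    , 341.7713, 196.7512],
       [  0.    ,   0.    ,   1.    ]]), 'k1': 0.017512286147038363, 'T_tool_cam': array([[ 0.    ,  0.9513,  0.3083,  0.0787],
       [ 1.    , -0.0003,  0.001 ,  0.0001],
       [ 0.0011,  0.3083, -0.9513, -0.1259],
       [ 0.    ,  0.    ,  0.    ,  1.    ]])} [179.9973  -0.0005  12.9416]
```

View pics/top0.png

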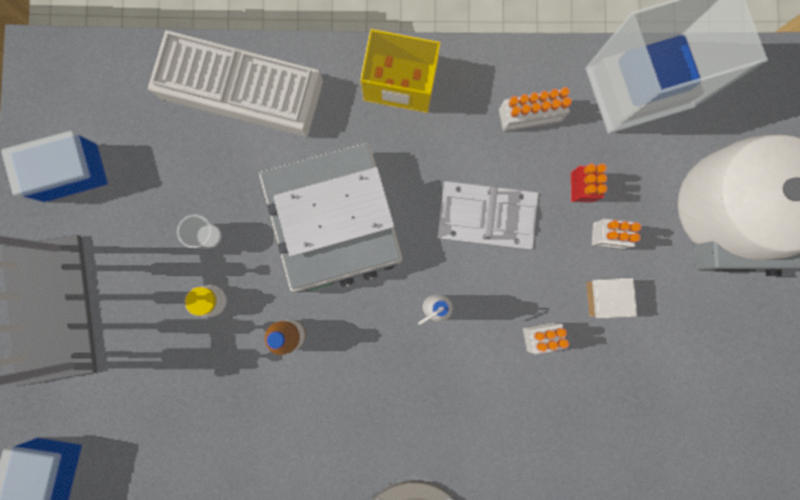

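View pics/scene0.png

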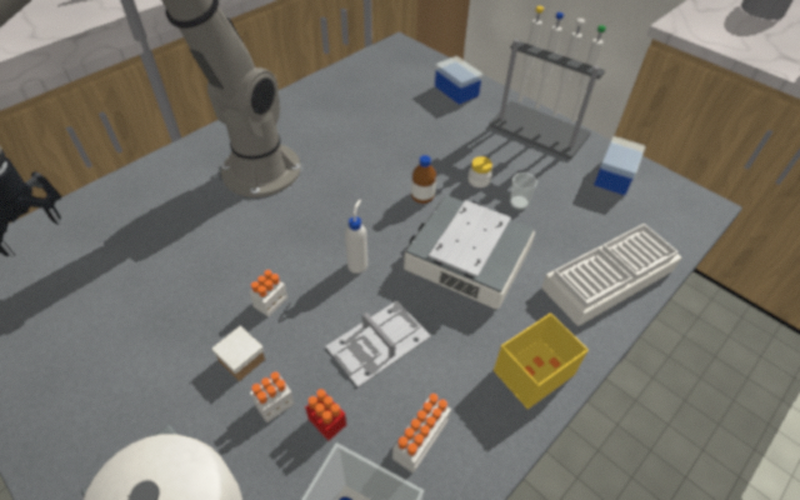

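The top view shows the shaker at about (330,215)/1.25 with a yaw of about +13°, and the plate at (489,215)/1.25. The white six-tube racks are at (616,232)/1.25 and (547,338)/1.25. The red decoy at (588,183)/1.25 and the 12-tube rack are to be left alone. Next I'll take wrist views of each target from two places.

```bash
python3 - <<'E'
from h import *
import pickle
np.set_printoptions(precision=4,suppress=True)
V=[("rA1",(0.37,-0.241,.25),10),("rA2",(0.40,-0.30,.25),10),("rB1",(0.56,-0.371,.25),10),("rB2",(0.53,-0.31,.25),10),("p1",(0.59,-0.137,.25),-5),("p2",(0.56,-0.08,.25),-5),("s1",(0.57,0.12,.28),13),("s2",(0.57,0.2,.25),13)]
D={}
for n,p,y in V:
    try: robot.move_to(p,[180,0,y])
    except robot.PlanningError as e: print(n,e); continue
    robot.pause(.2)
    T=T_wc("wrist"); im=vision.grab_frame("wrist"); D[n]=(im,T)
    print(n,robot.current_time_s(),robot.current_joint_positions()[-1],[ (l,[(np.round(d["rect"]).tolist(),round(d["p"],2)) for d in recognise(l,"wrist")][:3]) for l in ({"r":["rack_1"],"p":["plate","handle"],"s":["shaker"]}[n[0]])])
pickle.dump(D,open("D.pkl","wb"))
mk=lambda a,b:np.vstack([np.hstack([D[x][0] for x in r if x in D]) for r in (a,b)])
save(mk(("p1","p2"),("s1","s2")),"w1",s=.625)
save(mk(("rA1","rA2"),("rB1","rB2")),"w2",s=.625)
E
```

```text
rA1 2.7833 -50.69782889052754 [('rack_1', [([503.0, 12.0, 92.0, 23.0], 0.82), ([321.0, 172.0, 63.0, 56.0], 0.73), ([78.0, 72.0, 157.0, 69.0], 0.33)])]
rA2 3.45 -47.90393039667145 [('rack_1', [([260.0, 190.0, 68.0, 59.0], 0.85), ([442.0, 22.0, 96.0, 44.0], 0.73)])]
rB1 4.4833 -52.87089820959603 [('rack_1', [([327.0, 166.0, 73.0, 67.0], 0.63), ([297.0, 53.0, 60.0, 81.0], 0.62), ([164.0, 298.0, 28.0, 39.0], 0.58)])]
rB2 5.1583 -56.37244025790168 [('rack_1', [([394.0, 146.0, 78.0, 60.0], 0.82), ([241.0, 301.0, 53.0, 71.0], 0.74), ([369.0, 38.0, 68.0, 74.0], 0.6)])]
p1 6.2167 -88.66641754242691 [('plate', [([325.0, 150.0, 175.0, 107.0], 0.73)]), ('handle', [([326.0, 147.0, 177.0, 109.0], 0.74)])]
p2 6.9333 -93.65056789680423 [('plate', [([380.0, 116.0, 182.0, 111.0], 0.94)]), ('handle', [([379.0, 114.0, 184.0, 118.0], 0.73)])]
s1 8.1083 -97.9828535556346 [('shaker', [([281.0, 128.0, 245.0, 250.0], 0.72)])]
s2 8.8417 -106.51006012504635 [('shaker', [([377.0, 151.0, 262.0, 259.0], 0.65)])]
```

View pics/w1.png

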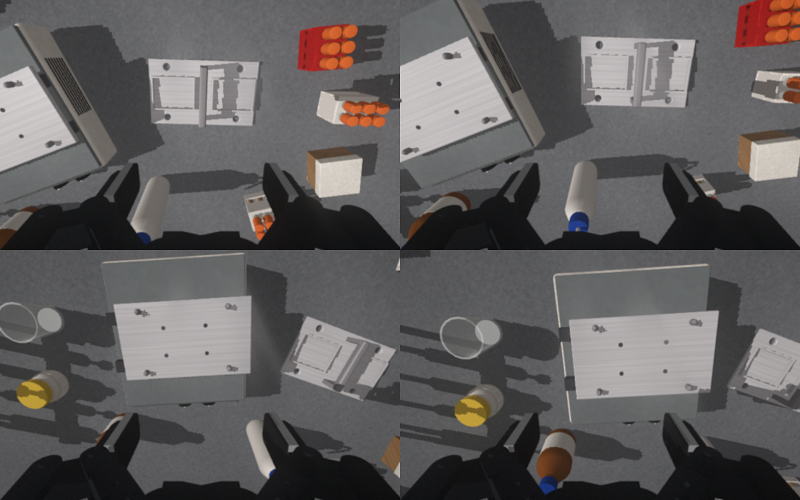

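View pics/w2.png

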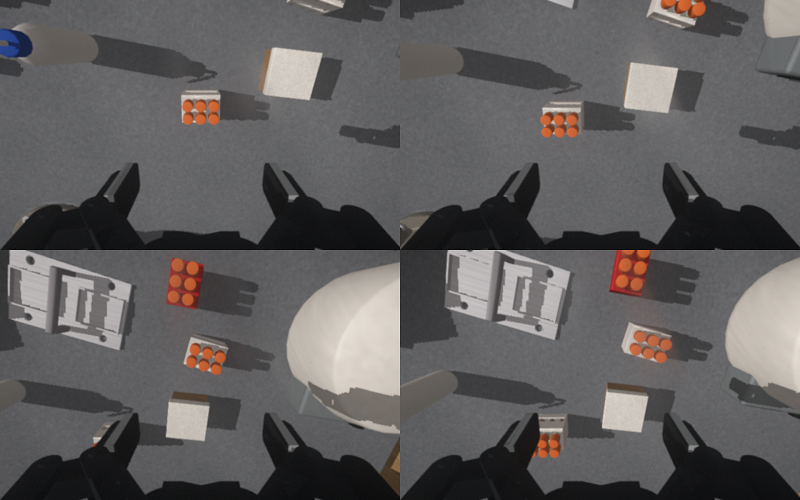

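The plate's holes are visible, and the carriage is a bright rectangle with four studs. The white racks show orange 2×3 stoppers with their long sides along the image horizontal. Next I'll segment these and triangulate corners across the view pairs.

```bash
cat > seg.py <<'E'
from h import *
def bright(im,seed,th=150):
    g=cv2.cvtColor(cv2.resize(im,None,fx=4,fy=4,interpolation=cv2.INTER_CUBIC),cv2.COLOR_RGB2GRAY)
    m=(g>th).astype(np.uint8); m=cv2.morphologyEx(m,cv2.MORPH_OPEN,np.ones((5,5)))
    m=cv2.morphologyEx(m,cv2.MORPH_CLOSE,np.ones((25,25)))
    n,l,s,c=cv2.connectedComponentsWithStats(m)
    k=min(range(1,n),key=lambda i:np.hypot(*(c[i]/4-seed))-s[i,4]*1e-3 if s[i,4]>20000 else 1e9)
    cs,_=cv2.findContours((l==k).astype(np.uint8),cv2.RETR_EXTERNAL,cv2.CHAIN_APPROX_NONE)
    return cv2.convexHull(max(cs,key=cv2.contourArea))[:,0]/4
def quad(name,hull,z,T):
    # hull rays cut with plane z -> metric rectangle
    P=np.array([at_z(name,p,z,T)[:2] for p in hull])
    (c,(w,h),a)=cv2.minAreaRect((P*1000).astype(np.float32))
    b=cv2.boxPoints((c,(w,h),a)); e=[b[1]-b[0],b[2]-b[1]]; e=max(e,key=np.linalg.norm)
    yaw=(np.degrees(np.arctan2(e[1],e[0]))-90+90)%180-90
    return np.array(c)/1000,sorted((w,h)),yaw
def orange(im,seed,z,T,name="wrist"):
    h=cv2.cvtColor(im,cv2.COLOR_RGB2HSV); m=((h[...,0]<16)&(h[...,0]>4)&(h[...,1]>170)&(h[...,2]>110)).astype(np.uint8)
    mm=cv2.morphologyEx(m,cv2.MORPH_CLOSE,np.ones((7,7)))
    n,l,s,c=cv2.connectedComponentsWithStats(mm); k=min(range(1,n),key=lambda i:np.hypot(*(c[i]-seed)) if s[i,4]>200 else 1e9)
    yx=np.argwhere((l==k)&(m>0)); P=np.array([at_z(name,p[::-1],z,T)[:2] for p in yx])
    hull=cv2.convexHull((P*1000).astype(np.float32)); (cc,wh,a)=cv2.minAreaRect(hull)
    b=cv2.boxPoints((cc,wh,a)); e=max([b[1]-b[0],b[2]-b[1]],key=np.linalg.norm)
    yaw=(np.degrees(np.arctan2(e[1],e[0])))%180-90
    return P.mean(0),np.array(cc)/1000,sorted(wh),yaw,yx.mean(0)[::-1]
E
python3 - <<'E'
from seg import *
import pickle
np.set_printoptions(precision=4,suppress=True)
D=pickle.load(open("D.pkl","rb"))
for n,seed,z,th in [("p1",(325,150),.005,125),("p2",(380,116),.005,125),("s1",(293,138),.096,140),("s2",(390,165),.096,140)]:
    im,T=D[n]; h=bright(im,np.array(seed),th); print(n,quad("wrist",h,z,T), h.min(0),h.max(0),quad("wrist",h,z+.01,T)[0])
for n,seed in [("rA1",(321,172)),("rA2",(260,190)),("rB1",(327,166)),("rB2",(394,146))]:
    im,T=D[n]; r=orange(im,np.array(seed),.079,T); print(n,*r, "z+10:",orange(im,np.array(seed),.089,T)[0])
for a,b in (("rA1","rA2"),("rB1","rB2")):
    s={"rA1":(321,172),"rA2":(260,190),"rB1":(327,166),"rB2":(394,146)}
    print("tri",tri([ray("wrist",orange(D[x][0],np.array(s[x]),.079,D[x][1])[4],D[x][1]) for x in (a,b)]))
E
```

```text
p1 (array([ 0.5987, -0.1439]), [119.3794937133789, 185.50067138671875], np.float32(-6.77964)) [236.75  93.5 ] [414.5  203.75] [ 0.6005 -0.144 ]
p2 (array([ 0.6009, -0.1443]), [114.39122772216797, 185.10446166992188], np.float32(-6.7292786)) [289.25  57.75] [472.25 172.5 ] [ 0.6019 -0.1428]
s1 (array([0.5924, 0.1451]), [111.44519805908203, 189.18702697753906], np.float32(16.091965)) [181.75  73.75] [401.25 208.25] [0.5942 0.1447]
s2 (array([0.5925, 0.1453]), [111.37100219726562, 189.278564453125], np.float32(16.111694)) [270.5  97.5] [509.5  238.75] [0.5944 0.1478]Traceback (most recent call last):
  File "<stdin>", line 8, in <module>
  File "seg.py", line 21, in orange
    yx=np.argwhere((l==k)&(m>0)); P=np.array([at_z(name,p[::-1],z,T)[:2] for p in yx])
                                              ~~~~^^^^^^^^^^^^^^^^^^
  File "h.py", line 17, in at_z
    o,v=ray(name,uv,T); return o+v*(z-o[2])/v[2]
        ~~~^^^^^^^^^^^
  File "h.py", line 10, in ray
    c=vision.calibration(name); K=np.array(c["mtx"])
ValueError: time passes only in moves, steps and waits
```

```bash
python3 - <<'E'
s=open('h.py').read()
s=s.replace("def T_wc","CAL={n:vision.calibration(n) for n in ('top','scene','wrist')}\ndef T_wc",1)
a,b=s.split("def T_wc",1); s=a+"def T_wc"+b.replace("vision.calibration(name)","CAL[name]")
s='\n'.join(l for l in s.split('\n') if 'undistortPoints' not in l)
open('h.py','w').write(s)
E
python3 - <<'E'
from seg import *
import pickle
np.set_printoptions(precision=4,suppress=True)
D=pickle.load(open("D.pkl","rb"))
s={"rA1":(321,172),"rA2":(260,190),"rB1":(327,166),"rB2":(394,146)}; O={}
for n in s:
    im,T=D[n]; r=O[n]=orange(im,np.array(s[n]),.079,T); print(n,*r)
for a,b in (("rA1","rA2"),("rB1","rB2")): print("tri",tri([ray("wrist",O[x][4],D[x][1]) for x in (a,b)]))
def rectify(n,c,yaw,z,sz=(240,160)):  # orthophoto at 2px/mm, x->image up, y->left
    im,T=D[n]; k=2; W,H=sz[0]*k,sz[1]*k; a=np.radians(yaw); M=np.zeros((H,W,2),np.float32)
    ex=np.array([np.cos(a),np.sin(a)]); ey=np.array([-np.sin(a),np.cos(a)])
    for i in range(H):
        for j in range(W):
            p=c+ex*(H/2-i)/k/1000+ey*(W/2-j)/k/1000; M[i,j]=proj("wrist",np.append(p,z),T)
    return cv2.remap(im,M,None,cv2.INTER_CUBIC)
a=rectify("p1",np.array([.600,-.1441]),-6.75,.005); b=rectify("p2",np.array([.600,-.1441]),-6.75,.005)
c=rectify("s2",np.array([.5925,.1452]),16.1,.096); d=rectify("s2",np.array([.5925,.1452]),16.1,.1065)
for q,o in ((a,0),(b,0),(c,0),(d,0)):
    for sx in (44,-44):
        for sy in (62,-62): cv2.circle(q,(240-2*sy,160-2*sx),12 if q is a or q is b else 8,(255,0,0),1)
    cv2.rectangle(q,(240-184,160-112),(240+184,160+112),(0,255,0),1)
save(np.vstack([np.hstack([a,b]),np.hstack([c,d])]),"rect",s=.83)
E
```

```text
rA1 [ 0.3686 -0.2422] [ 0.3684 -0.2418] [35.27316665649414, 51.29351043701172] 9.884712 [321.6141 179.1218]
rA2 [ 0.3684 -0.2414] [ 0.369 -0.242] [35.70918273925781, 51.49080276489258] 10.093117 [253.919  200.1544]
rB1 [ 0.5633 -0.3777] [ 0.5632 -0.378 ] [35.16739273071289, 52.05404281616211] -6.891266 [329.4532 174.3453]
rB2 [ 0.6544 -0.3293] [ 0.6543 -0.3293] [35.50446319580078, 48.53359603881836] -89.68512 [370.9528  30.1967]
tri [ 0.3697 -0.2419  0.0824]
tri [ 0.6186 -0.3352  0.2914]
```

View pics/rect.png

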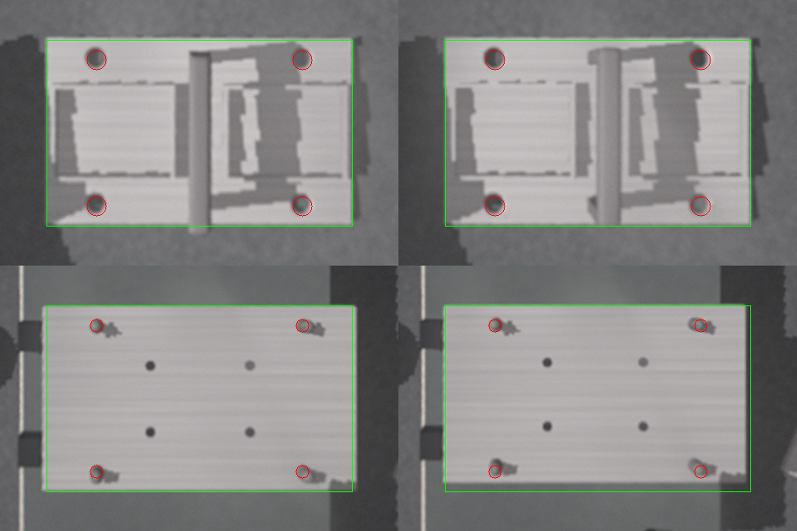

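The overlays match: plate holes and carriage studs lie within about 0.5 mm of the fits. The bar's parallax shift of about 6 mm between views agrees with a height of about 43 mm. Now I'll grasp the plate.

```bash
python3 - <<'E'
from seg import *
import pickle
np.set_printoptions(precision=4,suppress=True)
px,py,yw=.6005,-.1441,-6.75
robot.move_to((px,py,.20),[180,0,yw]); fingers.gripper_to(0.7)
robot.line_to((px,py,.041),velocity=.12,f_stop=15)
print(robot.current_tool_pos()); fingers.gripper_to(0,force=90); print("gap",robot.current_finger_gap(),robot.current_gripper_force())
f0=np.array(robot.current_contact_force())
robot.line_to((px,py,.20),velocity=.1); robot.pause(.2); print("df",np.array(robot.current_contact_force())-f0,"gap",robot.current_finger_gap())
c=np.array([.5925,.1452])
robot.line_to((c[0],c[1],.20),[180,0,16.1],velocity=.12); robot.pause(.3)
T=T_wc("wrist"); im=vision.grab_frame("wrist"); pickle.dump((im,T,robot.current_tool_pos(),robot.current_eef_rot()),open("hold.pkl","wb"))
print(robot.current_tool_pos(),robot.current_eef_rot(),robot.current_time_s())
for sx in (44,-44):
  for sy in (62,-62):
    a=np.radians(16.1); p=c+np.array([np.cos(a)*sx-np.sin(a)*sy,np.sin(a)*sx+np.cos(a)*sy])/1000
    u=proj("wrist",np.append(p,.2-.041+.005),T); cv2.circle(im,tuple(int(v*8) for v in u),int(6*342/.16/1000*8*.9),(255,0,0),1,shift=3)
save(im,"hold",s=1.25)
E
```

```text
[ 0.6013 -0.1442  0.042 ]
gap 0.12486284062908036 88.38738799095154
df [ 1.0633  0.7004 -5.997 ] gap 0.1230683154183269
[0.5925 0.1451 0.2   ] [179.9986   0.0021  16.0936] 17.4167
```

View pics/hold.png

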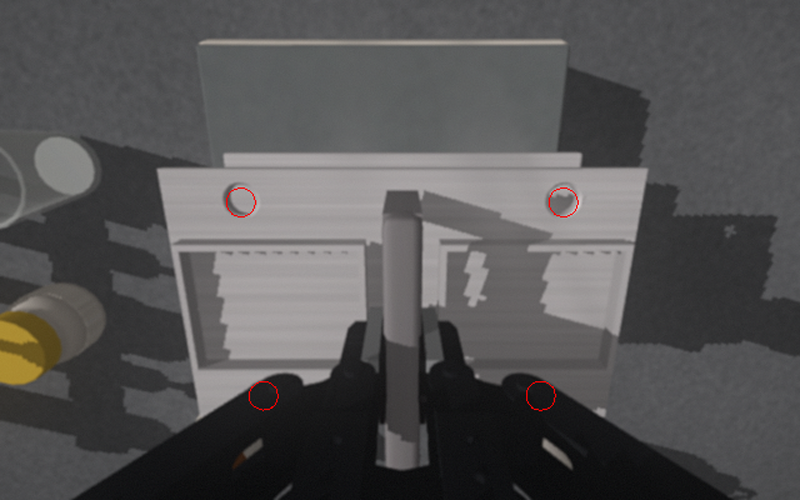

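The plate hangs level. Its front holes at about (240,200) and (563,200) lie within a pixel of prediction. Lowering.

```bash
python3 - <<'E'
from seg import *
np.set_printoptions(precision=4,suppress=True)
c=(.5925,.1452)
robot.line_to((*c,.155),velocity=.1); robot.pause(.1)
s=robot.line_to((*c,.1365),velocity=.03,f_stop=10); print(s,robot.current_tool_pos(),robot.current_contact_force(),robot.current_torque(),robot.current_time_s())
E
```

```text
True [0.5921 0.145  0.1375] [ 0.1536 -0.2213  4.4234] [-0.0019 -0.0429  0.0078] 18.7
```

Contact came at TCP z=0.1375, so the underside is at about 0.0965: seated over the studs. I'll release, verify, then grasp the first rack.

```bash
python3 - <<'E'
from seg import *
import pickle
np.set_printoptions(precision=4,suppress=True)
fingers.gripper_to(.6); robot.line_to((.5925,.1452,.25),velocity=.15)
robot.move_to((.57,.19,.28),[180,0,16.1]); robot.pause(.2)
T=T_wc("wrist"); im=vision.grab_frame("wrist"); pickle.dump((im,T),open("seat.pkl","wb"))
k=2;c=np.array([.5925,.1452]);a=np.radians(16.1);W,H=480,320
ex=np.array([np.cos(a),np.sin(a)]); ey=np.array([-np.sin(a),np.cos(a)])
M=np.array([[proj("wrist",np.append(c+ex*(H/2-i)/k/1e3+ey*(W/2-j)/k/1e3,.101),T) for j in range(W)] for i in range(H)],np.float32)
q=cv2.remap(im,M,None,cv2.INTER_CUBIC)
for sx in (44,-44):
    for sy in (62,-62): cv2.circle(q,(240-2*sy,160-2*sx),12,(255,0,0),1)
cv2.rectangle(q,(240-184,160-112),(240+184,160+112),(0,255,0),1)
for s in (1,-1): cv2.rectangle(q,(240-102*s-68,160-52),(240-102*s+68,160+52),(0,0,255),1)
save(q,"seat",s=1.6)
for y in (100,-80): print(y,robot.inverse_kinematics((.3685,-.242,.2),[180,0,y]),robot.inverse_kinematics((.5633,-.3777,.2),[180,0,y-17]),robot.inverse_kinematics((.59,.145,.2),[180,0,y+6]))
print(robot.current_time_s())
E
```

```text
100 [ 52.1877   8.4321 -23.4515 106.275    3.6619  66.024   37.4729] [ 47.8302  37.5156 -28.049   66.907   16.9353  79.4393  14.7263] [ 12.5341  32.6301 -44.0075  80.175   22.69    76.2059 -16.2868]
-80 [  34.307     7.3104   -3.5621  106.8839    0.4965   65.8205 -139.4296] [  35.0081   34.9009   -4.5787   67.6023    2.6805   77.5958 -156.3259] [ -36.9665   28.4995   32.4474   82.3781  -15.4786   73.5881 -167.299 ]
20.675
```

View pics/seat.png

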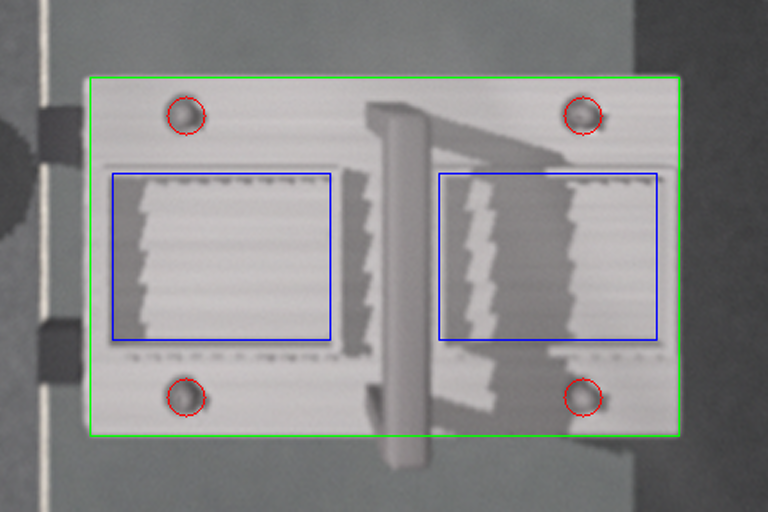

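The plate is seated: all four studs show centred in the holes and its outline matches the fit. Now rack A goes into bay_1 (the far bay first).

```bash
cat > place.py <<'E'
from seg import *
np.set_printoptions(precision=4,suppress=True)
C=np.array([.5925,.1452]); A=np.radians(16.1); EY=np.array([-np.sin(A),np.cos(A)])
def pick(x,y,yaw):
    robot.move_to((.56,-.13,.24),[180,0,yaw+90]); robot.move_to((x,y,.24),[180,0,yaw+90]); fingers.gripper_to(.8)
    s=robot.line_to((x,y,.038),velocity=.12,f_stop=12); print("down",s,robot.current_tool_pos())
    fingers.gripper_to(0,force=40); print("gap",robot.current_finger_gap(),robot.current_gripper_force())
    robot.line_to((x,y,.24),velocity=.12); print("gap",robot.current_finger_gap(),robot.current_time_s())
def place(s):
    t=C+s*.051*EY
    robot.line_to((.56,-.13,.24),velocity=.2)
    robot.line_to((*t,.24),[180,0,106.1],velocity=.15); robot.pause(.2)
    im=vision.grab_frame("wrist"); save(im,f"in{s}",s=1)
    robot.line_to((*t,.155),velocity=.1); robot.pause(.1)
    r=robot.line_to((*t,.1375),velocity=.03,f_stop=6); print("place",r,robot.current_tool_pos(),robot.current_contact_force())
def release():
    p=robot.current_tool_pos(); fingers.gripper_to(robot.current_finger_gap()+.15); robot.pause(.1)
    robot.line_to((p[0],p[1],.26),velocity=.12); print(robot.current_time_s())
E
python3 - <<'E'
from place import *
pick(.3686,-.2421,10); place(1)
E
```

```text
down False [ 0.3691 -0.2424  0.0386]
gap 0.5037761168635229 42.00313746929169
gap 0.5080847949831558 27.5833
place True [0.5782 0.1941 0.1396] [-0.4795  0.0573  4.9888]
```

```bash
python3 - <<'E'
from place import *
import pickle
D=pickle.load(open("D.pkl","rb")); r=orange(D["rB2"][0],np.array((402,155)),.079,D["rB2"][1]); print(r)
r1=orange(D["rB1"][0],np.array((327,172)),.079,D["rB1"][1])
print(tri([ray("wrist",r[4],D["rB2"][1]),ray("wrist",r1[4],D["rB1"][1])]))
release()
ok=abs(r[0]-r1[0]).max()<.004
if ok:
    m=(r[0]+r1[0])/2; pick(m[0],m[1],float(r1[3]+r[3])/2); place(-1)
E
```

```text
(array([ 0.6544, -0.3293]), array([ 0.6543, -0.3293]), [35.50446319580078, 48.53359603881836], np.float32(-89.68512), array([370.9528,  30.1967]))
[ 0.6186 -0.3352  0.2914]
34.5667
```

```bash
sed -i 's/np.ones((7,7))/np.ones((11,11))/' seg.py; python3 - <<'E'
from place import *
import pickle
D=pickle.load(open("D.pkl","rb")); r=orange(D["rB2"][0],np.array((402,155)),.079,D["rB2"][1]); print(r)
r1=orange(D["rB1"][0],np.array((327,172)),.079,D["rB1"][1])
print(tri([ray("wrist",r[4],D["rB2"][1]),ray("wrist",r1[4],D["rB1"][1])]))
ok=abs(r[0]-r1[0]).max()<.004
if ok:
    m=(r[0]+r1[0])/2; pick(m[0],m[1],float(r1[3]+r[3])/2); place(-1)
E
```

```text
(array([ 0.6544, -0.3293]), array([ 0.6543, -0.3293]), [35.50446319580078, 48.53359603881836], np.float32(-89.68512), array([370.9528,  30.1967]))
[ 0.6186 -0.3352  0.2914]
```

```bash
python3 - <<'E'
from place import *
robot.move_to((.54,-.25,.25),[180,0,0])
robot.move_to((.50,-.40,.25),[180,0,0]); robot.pause(.2)
T=T_wc("wrist"); im=vision.grab_frame("wrist"); sd=proj("wrist",np.array([.5633,-.3777,.079]),T); print(sd)
h=cv2.cvtColor(im,cv2.COLOR_RGB2HSV); u,v=sd.astype(int); print(h[v-12:v+13:6,u-12:u+13:6].reshape(-1,3).tolist())
print(orange(im,sd,.079,T),robot.current_time_s())
import pickle; D=pickle.load(open("D.pkl","rb")); i2,T2=D["rB2"]; s2=proj("wrist",np.array([.5633,-.3777,.079]),T2); print(s2); h=cv2.cvtColor(i2,cv2.COLOR_RGB2HSV);u,v=s2.astype(int);print(h[v-12:v+13:6,u-12:u+13:6].reshape(-1,3).tolist())
E
```

```text
[298.7164 107.7086]
[[8, 148, 140], [9, 169, 204], [9, 172, 202], [9, 179, 199], [9, 41, 125], [11, 37, 167], [9, 154, 194], [9, 176, 199], [9, 182, 198], [13, 28, 126], [10, 30, 155], [11, 22, 183], [9, 82, 174], [14, 35, 176], [12, 23, 188], [10, 69, 126], [9, 128, 175], [9, 174, 202], [9, 140, 122], [13, 27, 130], [10, 65, 122], [9, 170, 202], [9, 176, 200], [9, 180, 198], [10, 43, 136]]
(array([ 0.5617, -0.3878]), array([ 0.5616, -0.3871]), [32.30107498168945, 32.37718963623047], np.float32(84.326385), array([310.752 , 109.6118])) 37.1167
[402.3792 154.1847]
[[8, 157, 183], [8, 133, 130], [9, 165, 193], [9, 164, 187], [8, 105, 143], [12, 27, 186], [8, 143, 170], [9, 165, 192], [9, 166, 187], [8, 143, 137], [8, 45, 129], [7, 88, 125], [8, 99, 149], [7, 95, 145], [9, 75, 156], [7, 142, 144], [9, 162, 195], [9, 162, 187], [11, 27, 132], [7, 111, 119], [8, 167, 200], [9, 163, 191], [9, 165, 186], [7, 136, 116], [9, 172, 200]]
```

Saturation threshold was too tight for this rack, so I'll lower it and check that the views agree.

```bash
sed -i 's/>170)/>120)/' seg.py; python3 - <<'E'
from place import *
import pickle
D=pickle.load(open("D.pkl","rb")); T=T_wc("wrist"); D["n"]=(vision.grab_frame("wrist"),T); O={}
for n in ("rB1","rB2","n"):
    im,T=D[n]; O[n]=orange(im,proj("wrist",np.array([.5633,-.3777,.079]),T),.079,T); print(n,*O[n])
print(tri([ray("wrist",O[n][4],D[n][1]) for n in O]))
c=np.array([O[n][1] for n in O]); yw=float(np.mean([O[n][3] for n in O]))
if np.ptp(c,0).max()<.004 and all(abs(O[n][2][1]-52)<4 for n in O):
    m=c.mean(0); pick(m[0],m[1],yw); place(-1)
E
```

```text
rB1 [ 0.5631 -0.3774] [ 0.5629 -0.3777] [36.34370422363281, 53.198997497558594] -6.906433 [329.0918 174.5155]
rB2 [ 0.5628 -0.3765] [ 0.5623 -0.3761] [34.4937629699707, 55.772186279296875] -6.4487686 [400.8869 154.3467]
n [ 0.5623 -0.3778] [ 0.5618 -0.3776] [33.83877182006836, 52.969627380371094] -5.9236984 [297.9719 107.7897]
[ 0.5622 -0.3775  0.0749]
down False [ 0.5629 -0.3774  0.0389]
gap 0.509727658818483 43.042545318603516
gap 0.508807484575311 43.4917
place True [0.6065 0.096  0.1397] [-0.6071  0.9617  3.9506]
```

Same contact height as the first rack, so it is on the bay floor. I'll release, back off and inspect.

```bash
python3 - <<'E'
from place import *
release()
robot.move_to((.56,.17,.32),[180,0,16.1]); robot.pause(.3)
T=T_wc("wrist"); im=vision.grab_frame("wrist")
for s in (1,-1):
    t=C+s*.051*EY; r=orange(im,proj("wrist",np.append(t,.18),T),.18,T); d=r[1]-t
    print(s,r[0]-t,d,r[2],r[3])
save(np.hstack([im[0:400,120:520],cv2.resize(vision.grab_frame("scene")[140:290,300:450],(400,400))]),"fin")
print(robot.current_time_s(),robot.current_contact_force())
E
```

```text
49.975
1 [0.0011 0.0004] [0.001 0.001] [35.07748031616211, 52.612979888916016] 16.091125
-1 [0.0012 0.0007] [0.0008 0.0014] [35.74980163574219, 56.67872619628906] 14.8426895
51.775 [ 0.0981 -0.0497 -0.9248]
```

View pics/fin.png

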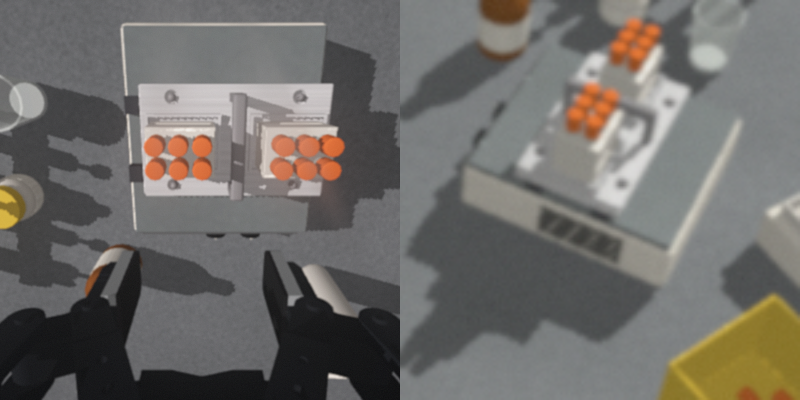

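Both racks stand upright in their bays, at about (180,155) and (305,158) and within about 1.5 mm of the bay middles. The plate is still seated and the gripper is clear.

```bash
python3 -c "
from station import workorder
print(workorder.close_job())"
```

```text
the job is handed in; nothing more can be done
None
```

The job is handed in at about 52 s of the 70 s: the plate is seated over all four studs, one rack stands upright in each bay about 1.5 mm from its middle by the wrist camera, and no bystander was knowingly touched; the verdict itself was not shown.

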